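Hang the blue scraper for its product photo

ROBOT

A 6-joint arm with a two-finger parallel gripper is mounted at the origin on the work surface. World frame = base frame: x ahead of the robot, y to its left, z up, the work surface at z = 0. Lengths are in m, angles in rad, forces in N, time in s.
With the tool pointing down it reaches from about 0.35 to 0.875 m from the base axis. Payload 15.5 kg.
Tool frame: the origin (TCP) lies between the finger pads; the fingertips stand 22 mm ahead of it and the grasp point (between the pads) lies 3 mm ahead of it; z points along the fingers, y is the line along which they close (so a half turn about z gives the same grasp; the last joint's range is limited). The gripper opens to 85 mm and grips with 20 to 120 N. Pads are 22 mm wide; open, the fingers measure 114 mm over their backs; the gripper's body (76 mm by 85 mm) begins 54 mm behind the grasp point. The pads swing forward as they close: fully open they stand 13 mm farther back than shut.
Start: joints at [-1.383, 0.494, 1.345, -0, 1.302, -0.096], TCP at [0.175, -0.6, 0.253] pointing down, gripper open.
Joint ranges: [-2.91, 2.91], [-0.82, 2.16], [0.22, 2.67], [-1.22, 4.37], [0.12, 2.79], [-3.08, 3.08]. Speed limits (rad/s): [1.89, 1.89, 2.57, 3.01, 3.01, 3.01].

INTERFACE

Orientations are given as a unit quaternion [x, y, z, w].
In Python, from workcell import sensors, vision, job, spotter gives the robot as it stands.
- The arm moves only by the shell command python3 -m pendant 'ROWS'. ROWS is JSON, a list of rows, each a list of 3 entries, a list of its own where there are three numbers: the shift along the tool's x, y, z in m, then the turn, a rotation vector about the tool's x, y, z in rad, then the opening, from 0 (shut) to 1 (fully open). A call has 1 to 5 rows; each row is the pose to reach, as a shift and turn from the pose commanded when the call began, along the tool's axes at that moment; what a row does not reach only later rows make up. A row lasts 1/12 s, in which the tool goes at most 41.7 mm and 7.16 degrees, less where a joint would pass 70% of its speed; a pose out of reach is approached as far as the arm can. A call with a gripper value outside its range is refused whole. The fingers move at their own pace and stop on an object; the grip force is fixed at half the most. Time passes only in rows, so rows that repeat a pose let the fingers close. It gives the time, the measured TCP pose, the force, the opening and the grip force at its end, in the units of the state.
- sensors.get_state(): the state, without advancing time (a new reading comes with each control period).
- vision.read_camera(name): name is "side" or "top"; returns a dict with "pixels" (420x560x3 uint8, red, green, blue), "intrinsics" (3x3 intrinsics, pixels), "distortion" ([k1, k2, p1, p2, k3] as OpenCV has them; the pictures are not rectified), "R" (3x3) and "t" (3): a world point X has camera coordinates R X + t. Camera axes: x right, y down, z forward; pixel columns grow to the right and rows downward; lengths in m; the calibration is good to about 2 mm. A picture is of the moment at which its call begins. There is no depth.
- job.finish_job(): hands the job in; it is judged then, once.
Trained networks look in the newest picture that a camera, given by its name, has taken for a name from the list of things; names that differ only in an ending like _2 or _b are one class to them, and where a whole thing is asked for, a point or a joint stands for the part that bears it (a point fixed in the world has none). Each returns a list of dicts, best first, with "score" (0 to 1); they miss things now and then, are a little off and sometimes report something else, mostly with a low value. They report only what shows in the picture. A call takes as long as a camera call. They do not tell look-alikes from the thing itself.
- spotter.silhouettes(thing, camera): "region" (420x560 bool, what is visible of it) and "extent" ([left, top, right, bottom] in pixels, round what is visible of it).
The state is a dict: "time": time; "joint_positions": joint angles; "qvel": joint speeds; "joint_torque": joint torques, N m; "ee_pos": TCP position; "ee_rot": TCP orientation; "contact_force": force on the tool from outside, world axes, zero at the start; "ft_torque": the same for the moment, N m; "grip_width": finger opening in m; "finger_force": force on a finger pad.
Only numpy, scipy, OpenCV 4.12 (cv2) and the standard library are available. Lean on these libraries where they do the work, as an engineer would, in place of code of your own. Each camera call takes 0.05 s, during which the arm holds its last target. There are 200 camera calls.

TASK

Take the blue-headed scraper out of the rack and hang it by its eye on the brass peg of the display stand, letting go so that it hangs still on the peg. Then take its photo with the orange two-stage shutter button: press it to its halfway stop, pause there about a second, press it fully down, and let it come up again. Leave the other two scrapers in the rack, and do not shift or tip the pen cups or the tape dispenser.

Things in the scene. Friction and masses are not known exactly. Their poses are not given: they have to be found in the camera images.
- scraper_blue: Wooden bench scraper with blue head, upright, blade down, in a rack slot. 155 mm tall, 0.15 kg. Blade 84 wide (y), 6 thick (x), 72 mm tall. Head 70 wide (y), 12 mm thick (x), 70 to 155 mm up; a 26 mm eye passes through it along x, centred 107 mm above the origin, 35 mm of solid head above the eye. Origin: centre of the blade's lower edge; x normal to the faces (both alike), z up.
- eye (a point): Centre of the blue scraper's 26 mm eye (mid-thickness), axes as the scraper's: x runs through the eye.
- scraper_red: Like the blue scraper in every measure, with a red head; stands in another slot. Not to be disturbed.
- scraper_green: Like the blue scraper in every measure, with a green head; stands in another slot. Not to be disturbed.
- rack: Fixed dark wooden rack, 200 mm long (x), 104 wide (y), 55 high, with slots at x = -65, 0 and +65 mm. Slots are 9 mm wide (x), 94 mm long (y), floor 10 mm above the table: a scraper stands 45 mm deep in one, its top 165 mm above the table. Lift it straight up. Origin: centre of the underside.
- stand: Fixed brass display stand: round foot, radius 62, height 12 mm, centred at x = +45 mm; a 14 mm post at x = +50 mm rising to 225 mm; at its top one level peg running along -x. Nothing rises above the peg. Origin: on the table, under the middle of the peg's free length.
- peg (a point): Middle of the peg, on its centre line, 220 mm above the table; x along the peg. Peg 10 mm thick, from the post at x = +43 mm to its tip at x = -45 mm, where a ball of 15 mm diameter keeps things on (end at x = -52 mm). A scraper goes on over the tip, moving to +x; hung, its eye's centre is 8 mm below the peg's centre line.
- shutter_top (a point): Centre of the top face of the orange shutter button (40 mm across, flat), 41 mm above the table when up; moves down with it. It sits in a round black housing, 72 mm across and 24 mm high, fixed to the table.
- shutter_first (a joint): Travel of the button's first stage, m: 0 up, 0.006 at the halfway stop. Springs back; takes about 2 N to start and 4 N to reach the halfway stop.
- shutter_second (a joint): Travel of the button's second stage beyond the halfway stop, m: 0 up to the stop, 0.006 fully down (12 mm below the raised height in all). It yields only above about 9 N and takes 13 N to be fully down; springs back.
- turntable: Low lazy Susan, 230 mm across, top 24 mm above the table; it does not turn. Carries the two pen cups. Origin: centre of the underside.
- cup_white: White ceramic cup, 76 mm across the rim and 95 mm high, with pens that rise to 195 mm above its underside; loose on the turntable. Origin: centre of the underside.
- cup_terracotta: Terracotta cup, otherwise as the white one; loose on the turntable. Origin: centre of the underside.
- dispenser: Yellow tape dispenser, 130 mm long (x), 56 mm wide (y), 67 mm high, loose on the table near the stand, on the side to which the peg points. Origin: centre of the underside.
Not all that is in view belongs to the job. Of the things like the stand, leave any that is red; of the rest the larger one is meant.

How it is judged:
By the outcome, as a careful person would: the job done as asked, in the order asked, and still so for the second after the job is handed in, with the robot touching nothing.
It also fails if it takes over 64 s, if anything falls off the work surface, if the arm or the gripper's body presses on something with over 40 N, if the wrist force passes 120 N, or if a joint passes its speed limit or range.

## Working session

There is one attempt and no reset: what is moved stays moved. The work goes in short steps, Python scripts to look and compute and a shell command to move; the robot and the scene stay as the last step left them, time stands still between calls to the robot, and variables do not carry over. Pictures are saved under pics/ and viewed, at most 10 in all, crops included, and the job is handed in when it is done.

```bash
mkdir -p pics
cat > h.py <<'E'
import numpy as np, cv2
from workcell import sensors, vision, job, spotter
def cam(n):
    c=vision.read_camera(n); c={k:np.array(v) for k,v in c.items()}; return c
def save(c,f): cv2.imwrite('pics/'+f,c['pixels'][:,:,::-1])
def ray(c,uv):
    p=cv2.undistortPoints(np.array([[uv]],float),c['intrinsics'].astype(float),c['distortion'].astype(float))[0,0]
    d=c['R'].T@np.array([p[0],p[1],1]); o=-c['R'].T@c['t']; return o,d/np.linalg.norm(d)
def atz(c,uv,z):
    o,d=ray(c,uv); return o+d*(z-o[2])/d[2]
def tri(c1,u1,c2,u2):
    o1,d1=ray(c1,u1);o2,d2=ray(c2,u2)
    s=np.linalg.lstsq(np.c_[d1,-d2],o2-o1,rcond=None)[0]
    a=o1+s[0]*d1;b=o2+s[1]*d2
    return (a+b)/2,np.linalg.norm(a-b)
def proj(c,X):
    return cv2.projectPoints(np.array(X,float).reshape(-1,1,3),cv2.Rodrigues(c['R'].astype(float))[0],c['t'].astype(float),c['intrinsics'].astype(float),c['distortion'].astype(float))[0][:,0]
E
python3 - <<'E'
from h import *
s=sensors.get_state();print(s['time'],s['ee_pos'],s['ee_rot'])
for n in['side','top']:
    c=cam(n);save(c,n+'0.png');print(n,-c['R'].T@c['t'],c['R'][2])
    for t in['scraper_blue','scraper_red','rack','stand','shutter_top','turntable','cup_white','cup_terracotta','dispenser']:
        for r in spotter.silhouettes(t,n)[:3]:
            e=r['extent'];ys,xs=np.nonzero(r['region']);print(t,round(r['score'],2),np.round(e),round(xs.mean()),round(ys.mean()),len(xs))
E
```

```text
0.0 [ 0.17493543 -0.59967374  0.25270444] [ 9.89951680e-01  1.41404704e-01 -2.15868023e-05 -6.16211148e-04]
side [ 0.15619051 -1.53931483  1.20396468] [ 0.18255531  0.83180163 -0.52419424]
scraper_blue 0.74 [304. 266. 319. 307.] 312 287 507
scraper_blue 0.37 [230. 184. 246. 212.] 237 197 351
scraper_red 0.85 [288. 272. 301. 317.] 293 293 421
rack 0.8 [274. 285. 349. 331.] 310 311 1670
stand 0.88 [212. 130. 237. 178.] 225 168 392
stand 0.79 [264. 176. 277. 188.] 270 183 121
stand 0.75 [255. 161. 292. 213.] 278 199 565
shutter_top 0.6 [261. 246. 272. 255.] 265 249 105
shutter_top 0.6 [304. 203. 322. 255.] 313 234 750
turntable 0.86 [294. 235. 355. 266.] 326 251 1190
turntable 0.54 [232. 182. 246. 209.] 238 196 316
cup_white 0.98 [303. 203. 321. 257.] 314 234 807
cup_terracotta 0.69 [326. 190. 347. 243.] 334 222 606
cup_terracotta 0.35 [319. 260. 338. 300.] 329 279 462
dispenser 0.63 [232. 186. 246. 212.] 237 197 323
top [0.33079965 0.16060608 1.33785478] [ 0.18311928  0.01150824 -0.98302334]
scraper_blue 0.43 [419. 212. 449. 222.] 434 217 144
scraper_red 0.65 [427. 230. 456. 241.] 442 236 112
scraper_red 0.25 [332. 178. 359. 208.] 344 192 508
rack 0.83 [401. 190. 453. 256.] 425 223 1656
stand 0.72 [102. 241. 163. 286.] 139 260 1184
stand 0.7 [216. 196. 262. 232.] 240 213 1090
stand 0.7 [163. 194. 202. 218.] 187 206 489
shutter_top 0.56 [325. 238. 336. 252.] 331 243 117
turntable 0.87 [301. 150. 366. 214.] 332 186 2269
cup_white 0.77 [333. 177. 357. 209.] 344 192 515
dispenser 0.73 [195. 245. 233. 266.] 214 255 677
```

View pics/side0.png

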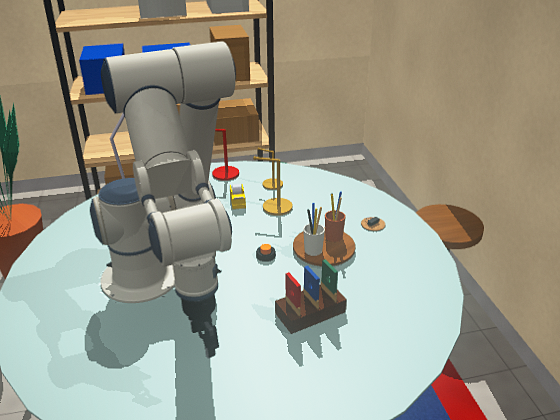

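View pics/top0.png

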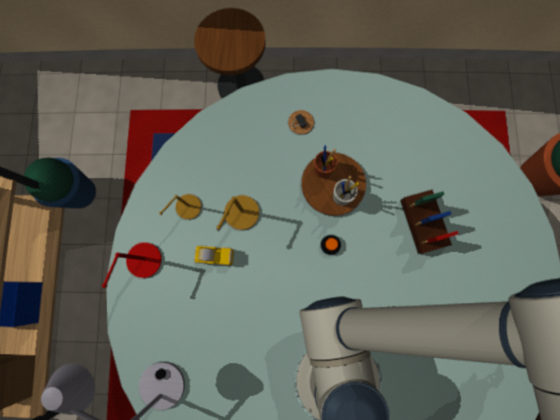

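The side view shows the red, blue and green scrapers in the rack (~(310,290)), with the cups behind them at (325,235). The larger brass stand is at (278,200), its peg pointing left, the dispenser is at (237,197) and the shutter at (265,250). In the top view the rack is at (427,222), the stand foot at (241,212) with its peg tip near (220,228), and the shutter at (331,244). I'll zoom in for precise features.

Run:
```python
from h import *
def crop(c,x0,y0,w,h,k): return cv2.resize(c['pixels'][y0:y0+h,x0:x0+w,::-1],None,fx=k,fy=k,interpolation=cv2.INTER_CUBIC)
s=cam('side');t=cam('top')
a=crop(s,225,145,80,75,5);b=crop(t,190,180,80,75,5)
c=crop(s,268,255,80,75,5)[:,:400];d=crop(t,395,185,80,75,5)
im=np.vstack([np.hstack([a,b]),np.hstack([c,d])])
im=cv2.resize(im,None,fx=.8,fy=.8,interpolation=cv2.INTER_AREA)
cv2.imwrite('pics/crops.png',im);print(im.shape)
# shutter, cups
print('shutter',tri(s,(265,246.5),t,(331,244)),atz(t,(331.5,244),.041),atz(s,(265.5,247),.041))
print('turntable',atz(t,(333.5,182),.024)); print('stand foot',atz(t,(241,212),.012),atz(s,(278.5,206),.012))
print('disp',[atz(t,p,.03) for p in((195,255),(233,257))])
```

```text
(600, 640, 3)
shutter (array([0.44667968, 0.01919898, 0.03743232]), np.float64(0.0002827150462721205)) [0.44622745 0.01791837 0.041     ] [0.44708223 0.01106641 0.041     ]
turntable [0.66575141 0.0054914  0.024     ]
stand foot [0.55943901 0.32988714 0.012     ] [0.56295795 0.31538835 0.012     ]
disp [array([0.40722981, 0.48072075, 0.03      ]), array([0.40146133, 0.35074976, 0.03      ])]
```

View pics/crops.png

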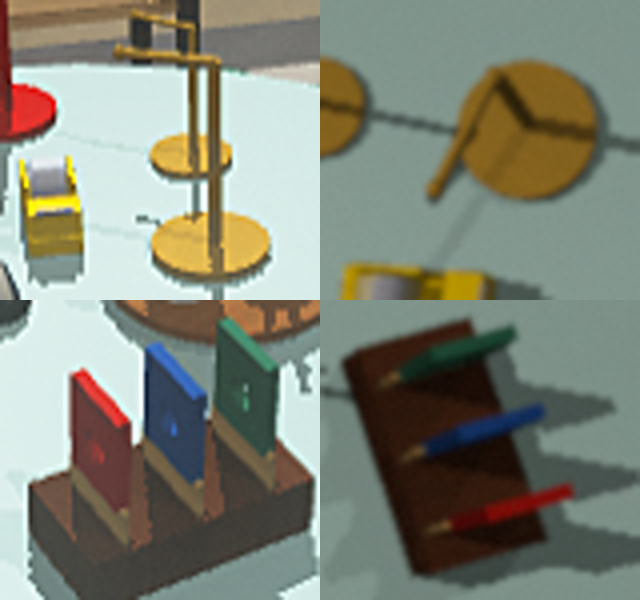

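The crops show the scraper heads clearly. Peg ball: side (255,157.8), top (218.3,227.5). Peg/post corner: side (279,160.5), top (233.8,198.8). I'll fit the rack pose from the three coloured heads and triangulate the peg.

Run:
```python
from h import *
from scipy.optimize import minimize
s=cam('side');t=cam('top')
ball,e1=tri(s,(255,157.75),t,(218.25,227.5));post,e2=tri(s,(279,160),t,(233.75,198.75))
print('ball',ball,e1,'post',post,e2,'len',np.linalg.norm((post-ball)[:2]),'yaw',np.degrees(np.arctan2(*(post-ball)[1::-1])))
for c,p,q in((s,(255,157.75),(279,160)),(t,(218.25,227.5),(233.75,198.75))):print(atz(c,p,.22),atz(c,q,.22))
K=4
def blob(c,col,box):
    im=c['pixels'].astype(float);hsv=cv2.cvtColor(c['pixels'],cv2.COLOR_RGB2HSV)
    H,S=hsv[...,0].astype(int),hsv[...,1]
    m={'red':((H<8)|(H>172)),'blue':(H>102)&(H<125),'green':(H>55)&(H<88)}[col]&(S>(150 if col!='green' else 110))
    o=np.zeros_like(m);x0,y0,x1,y1=box;o[y0:y1,x0:x1]=m[y0:y1,x0:x1];return o
boxes={('side','red'):(284,270,303,320),('side','blue'):(300,262,322,310),('side','green'):(320,258,340,304),
('top','red'):(424,228,460,245),('top','blue'):(416,208,452,226),('top','green'):(410,190,448,214)}
C={'side':s,'top':t}
off={'red':-.065,'blue':0,'green':.065}
M={k:cv2.resize(blob(C[k[0]],k[1],b).astype(np.float32),None,fx=K,fy=K,interpolation=cv2.INTER_LINEAR) for k,b in boxes.items()}
print({k:int(m.sum()/16) for k,m in M.items()})
def ren(c,p,sg,col):
    x,y,a=p;R=np.array([[np.cos(a),-np.sin(a)],[np.sin(a),np.cos(a)]])
    P=np.array([[sg*off[col]+i,j,k] for i in(-.006,.006) for j in(-.035,.035) for k in(.080,.165)])
    W=np.c_[P[:,:2]@R.T+[x,y],P[:,2]]
    u=((proj(c,W)+.5)*K-.5)
    m=np.zeros((420*K,560*K),np.float32);cv2.fillConvexPoly(m,np.round(cv2.convexHull(u.astype(np.float32))*16).astype(np.int32),1,shift=4);return m
def cost(p,sg,cams=('side','top')):
    L=0
    for k in M:
        if k[0] in cams:
            r=ren(C[k[0]],p,sg,k[1]);L+=np.abs(r-M[k]).sum()/M[k].sum()
    return L
p0=atz(t,(434,217),.14)
for cams in(('side','top'),('side',),('top',)):
  best=None
  for sg in(1,-1):
   for a in np.radians([0,20,-20,40,-40,]):
    r=minimize(cost,[p0[0],p0[1],a],args=(sg,cams),method='Nelder-Mead',options=dict(initial_simplex=[[p0[0],p0[1],a],[p0[0]+.02,p0[1],a],[p0[0],p0[1]+.02,a],[p0[0],p0[1],a+.2]]))
    if best is None or r.fun<best[0]:best=(r.fun,sg,r.x)
  print(cams,best,np.degrees(best[2][2]))
```

```text
ball [0.47917051 0.36949479 0.21734479] 0.00350664679739577 post [0.5664601  0.32607764 0.21820742] 0.005110534693054765 len 0.0974911300000249 yaw -26.445384276577826
[0.4800909  0.36452837 0.22      ] [0.56840059 0.32328119 0.22      ]
[0.47706634 0.36916044 0.22      ] [0.56349547 0.32604324 0.22      ]
{('side', 'red'): 59, ('side', 'blue'): 70, ('side', 'green'): 42, ('top', 'red'): 167, ('top', 'blue'): 113, ('top', 'green'): 118}
('side', 'top') (np.float64(15.50613784790039), 1, array([ 0.5256852 , -0.29354251, -0.27116091])) -15.536375606664398
('side',) (np.float64(9.551636695861816), 1, array([ 0.54607355, -0.2240789 , -0.29233752])) -16.749706181666813
('top',) (np.float64(1.158616304397583), 1, array([ 0.52530157, -0.30695181,  0.33402702])) 19.13833827216946
```

```bash
cat > fit.py <<'E'
from h import *
from scipy.optimize import minimize
K=4
off={'red':-.065,'blue':0,'green':.065}
def blob(c,col,box):
    r,g,b=[c['pixels'][...,i].astype(int) for i in range(3)]
    m={'red':(r-np.maximum(g,b)>35),'blue':(b-r>25)&(b-g>12),'green':(g-r>15)&(g-b>4)}[col]
    o=np.zeros(m.shape,np.uint8);x0,y0,x1,y1=box;o[y0:y1,x0:x1]=m[y0:y1,x0:x1]
    return cv2.resize(o.astype(np.float32),None,fx=K,fy=K,interpolation=cv2.INTER_LINEAR)
def ren(c,p,o):
    x,y,a=p;R=np.array([[np.cos(a),-np.sin(a)],[np.sin(a),np.cos(a)]])
    P=np.array([[o+i,j,k] for i in(-.006,.006) for j in(-.035,.035) for k in(.080,.165)])
    u=(proj(c,np.c_[P[:,:2]@R.T+[x,y],P[:,2]])+.5)*K-.5
    m=np.zeros((420*K,560*K),np.float32);cv2.fillConvexPoly(m,np.round(cv2.convexHull(u.astype(np.float32))*16).astype(np.int32),1,shift=4);return m
E
python3 - <<'E'
from fit import *
C={'side':cam('side'),'top':cam('top')}
boxes={('side','red'):(284,270,303,320),('side','blue'):(302,262,322,310),('side','green'):(320,258,340,304),
('top','red'):(424,228,460,245),('top','blue'):(416,208,452,226),('top','green'):(410,190,448,214)}
M={k:blob(C[k[0]],k[1],b) for k,b in boxes.items()}
print({k:int(m.sum()/16) for k,m in M.items()})
p0=[.53,-.28,.2]
def cost(p,sel):return sum(np.abs(ren(C[k[0]],p,off[k[1]])-M[k]).sum()/M[k].sum() for k in sel)
for n,sel in(('all',list(M)),('side',[k for k in M if k[0]=='side']),('top',[k for k in M if k[0]=='top']),('blue',[k for k in M if k[1]=='blue'])):
  best=None
  for a in np.radians([5,20,35]):
    r=minimize(cost,p0,args=(sel,),method='Nelder-Mead',options=dict(initial_simplex=[[.53,-.28,a],[.55,-.28,a],[.53,-.26,a],[.53,-.28,a+.2]]))
    if best is None or r.fun<best.fun:best=r
  print(n,best.fun,best.x,np.degrees(best.x[2]))
# reference: overlay
p=best.x
for n in C:
    im=cv2.resize(C[n]['pixels'][:,:,::-1],None,fx=4,fy=4)
    for col in off:
        m=ren(C[n],p,off[col]).astype(np.uint8);cs,_=cv2.findContours(m,0,1);cv2.drawContours(im,cs,-1,(0,255,255),1)
    x,y=(268,255) if n=='side' else(395,185)
    C[n]['o']=im[y*4:y*4+300,x*4:x*4+360]
cv2.imwrite('pics/ov.png',np.hstack([C['side']['o'],C['top']['o']]))
E
```

```text
{('side', 'red'): 351, ('side', 'blue'): 392, ('side', 'green'): 438, ('top', 'red'): 158, ('top', 'blue'): 132, ('top', 'green'): 258}
all 1.6042088270187378 [ 0.52628622 -0.30813004  0.28500543] 16.329608243649247
side 0.41323092579841614 [ 0.52604604 -0.30820069  0.27811987] 15.93509470321039
top 1.173330545425415 [ 0.52700968 -0.30988066  0.28256323] 16.189680503518886
blue 0.34443017840385437 [ 0.52608212 -0.30812741  0.28650894] 16.415752964946513
```

View pics/ov.png

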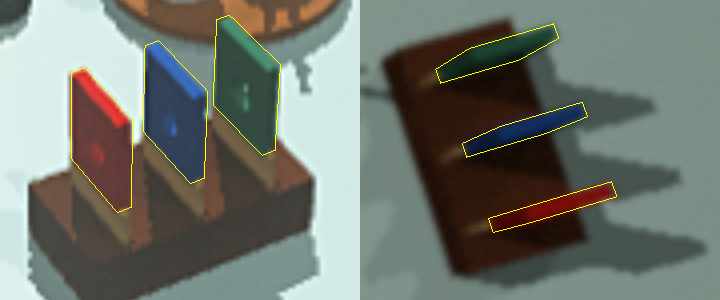

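The head outlines fit well: blue is at (0.526,-0.308), yaw 16.4°. Next I'll fit the stand the same way and compute the first move.

```bash
cat >> h.py <<'E'
from scipy.spatial.transform import Rotation as Ro
def go(xyz,yh):
    """tool shift & z-turn to bring TCP to xyz with tool y heading yh deg (tool down)"""
    s=sensors.get_state();R=Ro.from_quat(s['ee_rot'])
    a=np.radians(yh);y=np.array([np.cos(a),np.sin(a),0]);z=np.array([0,0,-1.]);T=Ro.from_matrix(np.c_[np.cross(y,z),y,z])
    print('t',round(s['time'],2),'pos',np.round(s['ee_pos'],4),'shift',np.round(R.inv().apply(np.array(xyz)-s['ee_pos']),4),'turn',np.round((R.inv()*T).as_rotvec(),3),'w',round(float(s['grip_width']),4))
E
cat > stand.py <<'E'
from fit import *
def mask(c,box):
    r,g,b=[c['pixels'][...,i].astype(int) for i in range(3)]
    m=(r-b>45)&(g-b>20)&(r-g>8);o=np.zeros(m.shape,np.float32);x0,y0,x1,y1=box;o[y0:y1,x0:x1]=m[y0:y1,x0:x1];return cv2.resize(o,None,fx=K,fy=K,interpolation=cv2.INTER_LINEAR)
th=np.linspace(0,2*np.pi,24,endpoint=False)
def parts():
    cz=lambda x,r,z0,z1:[[x+r*np.cos(a),r*np.sin(a),z] for z in(z0,z1) for a in th]
    peg=[[x,.005*np.cos(a),.22+.005*np.sin(a)] for x in(-.045,.043) for a in th]
    ball=[[-.045+.0075*np.cos(a)*np.cos(b),.0075*np.sin(a)*np.cos(b),.22+.0075*np.sin(b)] for a in th for b in np.linspace(-1.57,1.57,9)]
    return [cz(.045,.062,0,.012),cz(.05,.007,.012,.225),peg,ball]
def rs(c,p):
    x,y,a=p;R=np.array([[np.cos(a),-np.sin(a)],[np.sin(a),np.cos(a)]]);m=np.zeros((420*K,560*K),np.float32)
    for P in parts():
        P=np.array(P);u=(proj(c,np.c_[P[:,:2]@R.T+[x,y],P[:,2]])+.5)*K-.5
        cv2.fillConvexPoly(m,np.round(cv2.convexHull(u.astype(np.float32))*16).astype(np.int32),1,shift=4)
    return m
E
python3 - <<'E'
from stand import *
C={'side':cam('side'),'top':cam('top')}
M={'side':mask(C['side'],(250,152,296,216)),'top':mask(C['top'],(212,194,264,234))}
# exclude rear stand in side view
ex=np.zeros((420*K,560*K),bool);ex[:194*K,257*K:275*K]=True;ex[:194*K,:][:,250*K:257*K][:154*K]=True
peg=np.zeros_like(ex)
W={'side':np.ones(ex.shape,np.float32),'top':np.ones(ex.shape,np.float32)}
W['side'][163*K:194*K,255*K:277*K]=0; W['side'][:157*K,257*K:]=0
def cost(p,ns):return sum((np.abs(rs(C[n],p)-M[n])*W[n]).sum()/M[n].sum() for n in ns)
for ns in(['side','top'],['side'],['top']):
    r=minimize(cost,[.521,.349,-.46],args=(ns,),method='Nelder-Mead',options=dict(initial_simplex=[[.521,.349,-.46],[.531,.349,-.46],[.521,.339,-.46],[.521,.349,-.36]]))
    print(ns,r.fun,r.x,np.degrees(r.x[2]))
    if len(ns)==2:
        o=[]
        for n in ns:
            im=cv2.resize(C[n]['pixels'][:,:,::-1],None,fx=4,fy=4);cs,_=cv2.findContours(rs(C[n],r.x).astype(np.uint8),0,1);cv2.drawContours(im,cs,-1,(255,0,255),1)
            x,y=(235,145) if n=='side' else(195,175);o.append(im[y*4:y*4+320,x*4:x*4+320])
        cv2.imwrite('pics/ovs.png',np.hstack(o))
go([.526,-.308,.26],16.4)
E
```

```text
['side', 'top'] 0.3733220398426056 [ 0.51970531  0.34957061 -0.45406525] -26.016022543102547
['side'] 0.25643032789230347 [ 0.51891949  0.35052794 -0.41380582] -23.709326742124162
['top'] 0.11257589608430862 [ 0.52029526  0.34921362 -0.44489096] -25.49037448500084
t 1.4 pos [ 0.175  -0.6     0.2533] shift [ 0.4187 -0.182  -0.0067] turn [-0.    -0.    -1.573] w 0.0853
```

View pics/ovs.png

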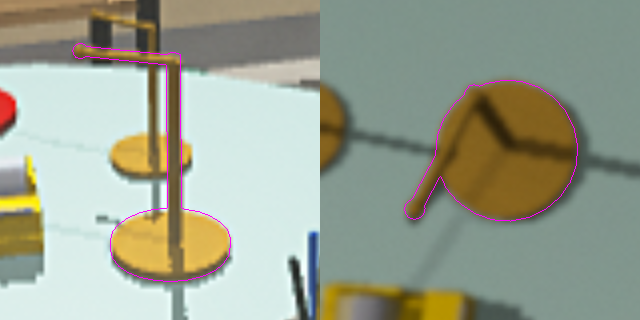

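The stand fits well in both views: (0.520,0.3495), yaw about -25.7°. Moving now.

```bash
python3 -m pendant '[[[0.02,-0.01,0],[0,0,-0.12],0.5],[[0.05,-0.02,0],[0,0,-0.24],0.5],[[0.085,-0.035,0],[0,0,-0.36],0.5],[[0.12,-0.05,0],[0,0,-0.48],0.5],[[0.15,-0.065,0],[0,0,-0.6],0.5]]'; python3 -c "
from h import *
go([.526,-.308,.26],16.4)"
```

```text
time: 1.82
ee_pos: [0.3022, -0.4943, 0.2533]
ee_rot: [0.903, 0.43, 0.0, 0.0]
contact_force: [0.3, -0.6, 0.2]
grip_width: 0.0427
finger_force: 0.0
t 1.82 pos [ 0.3022 -0.4943  0.2533] shift [ 0.2856  0.0565 -0.0066] turn [ 0.    -0.    -0.967] w 0.0427
```

```bash
python3 -m pendant '[[[0.035,0.007,0],[0,0,-0.12],0.5],[[0.07,0.014,0],[0,0,-0.24],0.5],[[0.105,0.021,0],[0,0,-0.36],0.5],[[0.14,0.028,0],[0,0,-0.48],0.5],[[0.17,0.034,0],[0,0,-0.6],0.5]]'; python3 -c "
from h import *
go([.526,-.308,.24],16.4)"
```

```text
time: 2.23
ee_pos: [0.4365, -0.3841, 0.2534]
ee_rot: [0.735, 0.678, 0.0, 0.0]
contact_force: [-0.4, 0.2, 0.3]
grip_width: 0.0428
finger_force: 0.0
t 2.23 pos [ 0.4365 -0.3841  0.2534] shift [0.083  0.0831 0.0135] turn [ 0.     0.    -0.367] w 0.0428
```

```bash
python3 -m pendant '[[[0.028,0.028,0],[0,0,-0.12],0.5],[[0.055,0.055,0.005],[0,0,-0.24],0.5],[[0.075,0.075,0.01],[0,0,-0.34],0.5],[[0.083,0.083,0.0135],[0,0,-0.367],0.5],[[0.083,0.083,0.0135],[0,0,-0.367],0.5]]';python3 -m pendant '[[[0,0,0],[0,0,0],0.5],[[0,0,0],[0,0,0],0.5]]'
python3 - <<'E'
from h import *
go([.526,-.308,.153],16.4)
for n in('side','top'):
    c=cam(n);x,y=(265,200) if n=='side' else(380,150)
    cv2.imwrite(f'pics/g_{n}.png',cv2.resize(c['pixels'][y:y+130,x:x+100,::-1],None,fx=4,fy=4,interpolation=cv2.INTER_CUBIC))
a=cv2.imread('pics/g_side.png');b=cv2.imread('pics/g_top.png');cv2.imwrite('pics/g1.png',np.hstack([a,b]))
E
```

```text
time: 2.65
ee_pos: [0.5263, -0.3083, 0.239]
ee_rot: [0.6, 0.8, 0.0, -0.0]
contact_force: [-0.5, 0.5, 0.3]
grip_width: 0.0424
finger_force: 0.0
time: 2.82
ee_pos: [0.5241, -0.311, 0.2399]
ee_rot: [0.602, 0.798, -0.0, -0.0]
contact_force: [-0.2, -0.6, 0.7]
grip_width: 0.0427
finger_force: 0.0
t 2.82 pos [ 0.5241 -0.311   0.2399] shift [0.0024 0.0027 0.0869] turn [-0.     0.    -0.009] w 0.0427
```

View pics/g1.png

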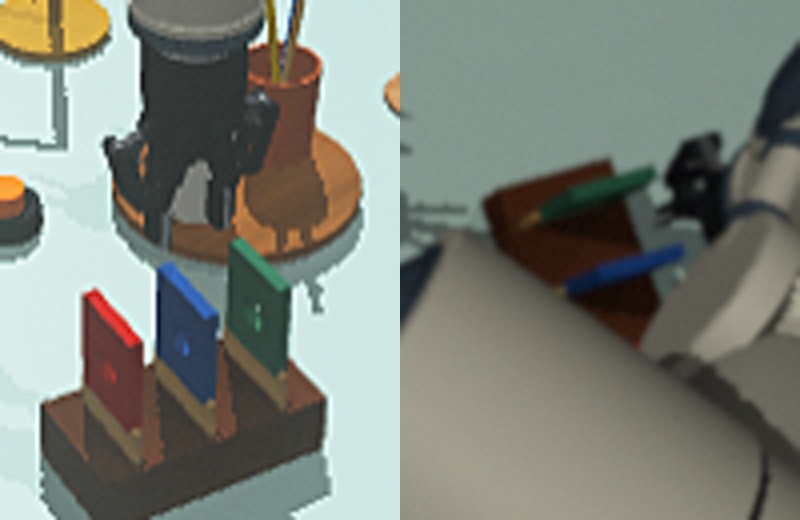

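The open fingers sit directly above the blue head, clear of its neighbours, so I'll descend.

```bash
python3 -m pendant '[[[0.002,0.003,0.01],[0,0,-0.009],0.5],[[0.002,0.003,0.03],[0,0,-0.009],0.5],[[0.002,0.003,0.055],[0,0,-0.009],0.5],[[0.002,0.003,0.075],[0,0,-0.009],0.5],[[0.002,0.003,0.087],[0,0,-0.009],0.5]]';python3 -m pendant '[[[0,0,0],[0,0,0],0.5],[[0,0,0],[0,0,0],0.5]]'
python3 - <<'E'
from h import *
go([.526,-.308,.153],16.4)
E
```

```text
time: 3.33
ee_pos: [0.5259, -0.3072, 0.1501]
ee_rot: [0.598, 0.801, -0.0, -0.001]
contact_force: [-0.3, 0.5, -0.2]
grip_width: 0.0426
finger_force: 0.0
time: 3.5
ee_pos: [0.5267, -0.3076, 0.1522]
ee_rot: [0.598, 0.801, -0.0, -0.001]
contact_force: [0.0, -0.3, -0.4]
grip_width: 0.0429
finger_force: 0.0
t 3.5 pos [ 0.5267 -0.3076  0.1522] shift [-0.0002 -0.0008 -0.0008] turn [-0.001 -0.001  0.002] w 0.0429
```

```bash
for i in 1 2; do python3 -m pendant '[[[0,0,0],[0,0,0],0],[[0,0,0],[0,0,0],0],[[0,0,0],[0,0,0],0],[[0,0,0],[0,0,0],0],[[0,0,0],[0,0,0],0]]'; done
```

```text
time: 3.92
ee_pos: [0.5274, -0.3079, 0.1539]
ee_rot: [0.598, 0.802, -0.0, 0.001]
contact_force: [-2.2, -1.2, 6.1]
grip_width: 0.011
finger_force: 59.1
time: 4.33
ee_pos: [0.5274, -0.3079, 0.1539]
ee_rot: [0.598, 0.802, -0.0, 0.001]
contact_force: [-2.5, -1.4, 6.5]
grip_width: 0.0114
finger_force: 59.1
```

```bash
python3 -m pendant '[[[0,0,-0.005],[0,0,0],0],[[0,0,-0.012],[0,0,0],0],[[0,0,-0.022],[0,0,0],0],[[0,0,-0.035],[0,0,0],0],[[0,0,-0.05],[0,0,0],0]]';python3 -m pendant '[[[0,0,-0.02],[0,0,0],0],[[0,0,-0.04],[0,0,0],0],[[0,0,-0.06],[0,0,0],0],[[0,0,-0.07],[0,0,0],0],[[0,0,-0.075],[0,0,0],0]]';python3 - <<'E'
from h import *
go([.44,-.15,.28],0)
t=cam('top');s=cam('side')
im=np.hstack([cv2.resize(s['pixels'][180:340,255:375,::-1],None,fx=3,fy=3),cv2.resize(t['pixels'][150:310,380:500,::-1],None,fx=3,fy=3)])
cv2.imwrite('pics/l1.png',im)
E
```

```text
time: 4.75
ee_pos: [0.5271, -0.3074, 0.2039]
ee_rot: [0.598, 0.802, 0.0, -0.0]
contact_force: [0.0, -0.8, -0.6]
grip_width: 0.0113
finger_force: 58.5
time: 5.17
ee_pos: [0.5276, -0.3078, 0.2801]
ee_rot: [0.598, 0.802, 0.0, 0.002]
contact_force: [-0.0, -0.1, -1.8]
grip_width: 0.0109
finger_force: 58.6
t 5.17 pos [ 0.5276 -0.3078  0.2801] shift [ 0.1762 -0.039  -0.0004] turn [0.002 0.002 0.289] w 0.0109
```

View pics/l1.png

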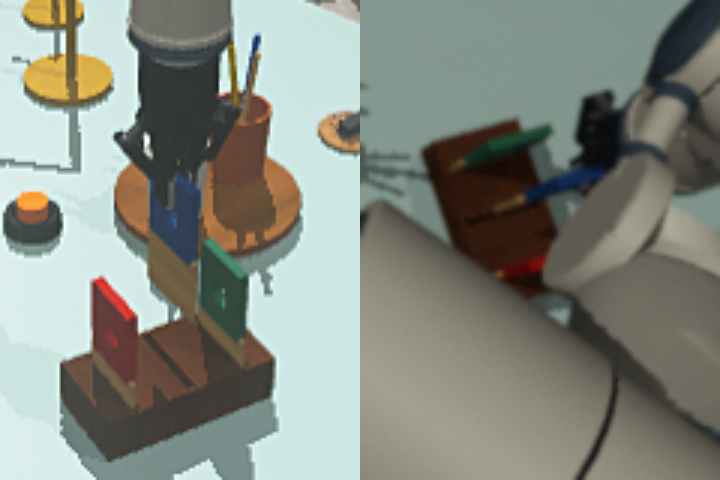

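The blue scraper is held upright and clear of the rack, and the red and green ones are undisturbed. Now I'll carry it around in front of the cups.

```bash
python3 -m pendant '[[[0.015,-0.003,0],[0,0,0.03],0],[[0.04,-0.009,0],[0,0,0.08],0],[[0.075,-0.017,0],[0,0,0.14],0],[[0.11,-0.025,0],[0,0,0.2],0],[[0.145,-0.033,0],[0,0,0.25],0]]';python3 -c "
from h import *
go([.4,0,.28],-10)"
```

```text
time: 5.68
ee_pos: [0.4526, -0.1765, 0.2764]
ee_rot: [0.694, 0.719, -0.0, -0.001]
contact_force: [1.4, -0.7, -1.2]
grip_width: 0.0111
finger_force: 58.5
t 5.68 pos [ 0.4526 -0.1765  0.2764] shift [ 0.1782 -0.0463 -0.0033] turn [-0.002 -0.001  0.21 ] w 0.0111
```

```bash
python3 -m pendant '[[[0.036,-0.009,-0.001],[0,0,0.04],0],[[0.072,-0.018,-0.002],[0,0,0.08],0],[[0.108,-0.028,-0.003],[0,0,0.12],0],[[0.144,-0.037,-0.003],[0,0,0.17],0],[[0.178,-0.046,-0.003],[0,0,0.21],0]]';python3 -c "
from h import *
go([.405,.17,.28],-20)"
```

```text
time: 6.1
ee_pos: [0.3997, -0.0002, 0.2799]
ee_rot: [0.766, 0.643, -0.0, -0.001]
contact_force: [0.6, 0.8, -0.7]
grip_width: 0.0112
finger_force: 58.5
t 6.1 pos [ 3.997e-01 -2.000e-04  2.799e-01] shift [ 0.1686 -0.0243 -0.    ] turn [-0.002 -0.     0.175] w 0.0112
```

```bash
python3 -m pendant '[[[0.034,-0.005,0],[0,0,0.035],0],[[0.068,-0.01,0],[0,0,0.07],0],[[0.102,-0.015,0],[0,0,0.105],0],[[0.136,-0.02,0],[0,0,0.14],0],[[0.168,-0.024,0],[0,0,0.175],0]]';python3 -c "
from h import *
go([.420,.398,.28],-25.7)"
```

```text
time: 6.52
ee_pos: [0.4052, 0.1696, 0.2799]
ee_rot: [0.819, 0.574, -0.001, -0.0]
contact_force: [0.2, -1.2, -1.1]
grip_width: 0.0115
finger_force: 58.6
t 6.52 pos [0.4052 0.1696 0.2799] shift [ 2.198e-01 -6.390e-02 -2.000e-04] turn [-0.001  0.001  0.101] w 0.0115
```

```bash
python3 -m pendant '[[[0.034,-0.01,0],[0,0,0.02],0],[[0.068,-0.02,0],[0,0,0.04],0],[[0.102,-0.03,0],[0,0,0.06],0],[[0.135,-0.039,0],[0,0,0.08],0],[[0.165,-0.048,0],[0,0,0.1],0]]';python3 -m pendant '[[[0.024,-0.007,0],[0,0,0],0],[[0.042,-0.012,0],[0,0,0],0],[[0.052,-0.015,0],[0,0,0],0],[[0.055,-0.016,0],[0,0,0],0],[[0.055,-0.016,0],[0,0,0],0]]';python3 -m pendant '[[[0,0,0.008],[0,0,0],0],[[0,0,0.016],[0,0,0],0],[[0,0,0.022],[0,0,0],0],[[0,0,0.024],[0,0,0],0],[[0,0,0.024],[0,0,0],0]]';python3 - <<'E'
from h import *
go([.430,.393,.2565],-25.7)
t=cam('top');s=cam('side');save(t,'h_t.png')
im=np.hstack([cv2.resize(s['pixels'][110:250,190:310,::-1],None,fx=3,fy=3),cv2.resize(t['pixels'][165:305,170:290,::-1],None,fx=3,fy=3)])
cv2.imwrite('pics/h1.png',im)
E
```

```text
time: 6.93
ee_pos: [0.4163, 0.3412, 0.2795]
ee_rot: [0.846, 0.533, -0.001, -0.0]
contact_force: [1.2, -0.6, -1.3]
grip_width: 0.011
finger_force: 58.6
time: 7.35
ee_pos: [0.426, 0.3956, 0.2799]
ee_rot: [0.846, 0.533, -0.001, 0.0]
contact_force: [-0.5, -0.3, -1.3]
grip_width: 0.0112
finger_force: 58.6
time: 7.77
ee_pos: [0.4261, 0.3951, 0.2559]
ee_rot: [0.846, 0.533, -0.001, 0.0]
contact_force: [-0.4, -0.6, -1.4]
grip_width: 0.0112
finger_force: 58.7
t 7.77 pos [0.4261 0.3951 0.2559] shift [-0.0002  0.0045 -0.0006] turn [-0.001  0.001  0.002] w 0.0112
```

View pics/h1.png

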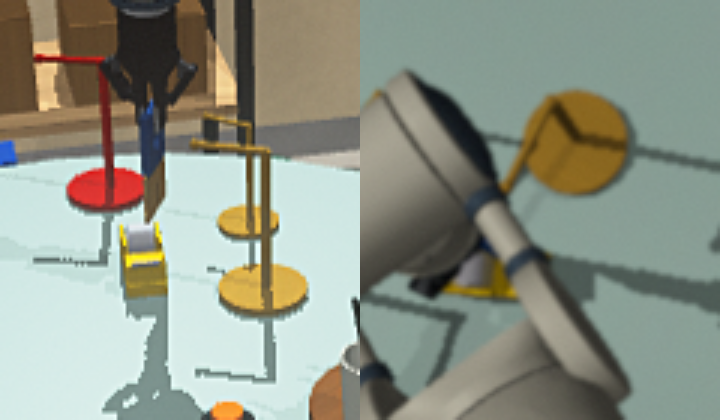

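The scraper hangs above and behind the dispenser, facing the peg tip. I'll check its expected pose against the side image.

Run:
```python
from h import *
c=cam('side');s=sensors.get_state();p=s['ee_pos'];a=np.radians(-25.7)
R=np.array([[np.cos(a),-np.sin(a)],[np.sin(a),np.cos(a)]])
def W(P):P=np.array(P);return np.c_[P[:,:2]@R.T+p[:2],P[:,2]+p[2]-.1437]
im=cv2.resize(c['pixels'][:,:,::-1],None,fx=8,fy=8,interpolation=cv2.INTER_CUBIC)
for w,h,z0,z1,col in((.042,.003,0,.072,(0,0,255)),(.035,.006,.07,.155,(0,255,255))):
    u=(proj(c,W([[i,j,k] for i in(-h,h) for j in(-w,w) for k in(z0,z1)]))+.5)*8-.5
    cv2.polylines(im,[cv2.convexHull(u.astype(np.float32)).astype(np.int32)],True,col,1)
b=np.radians(-25.7);d=np.array([np.cos(b),np.sin(b)]);o=np.array([.52,.3495])
u=(proj(c,[[*(o+d*x),.22] for x in(-.045,.043)])+.5)*8-.5
cv2.line(im,*[tuple(map(int,q)) for q in u],(255,0,255),1)
e=(proj(c,W([[0,0,.107]]))+.5)*8-.5;cv2.circle(im,tuple(map(int,e[0])),5,(255,255,255),1)
cv2.imwrite('pics/chk.png',im[130*8:190*8,225*8:290*8])
```

```text
(no output)
```

View pics/chk.png

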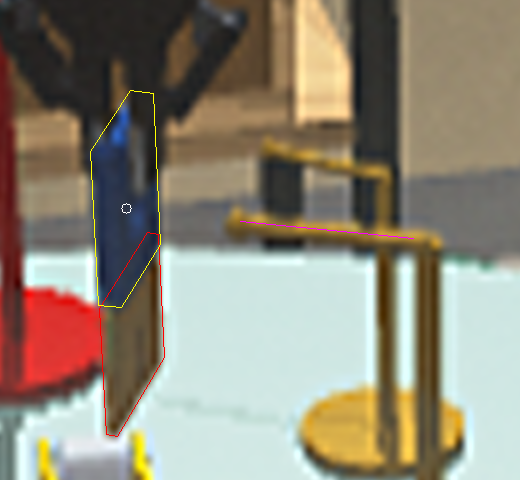

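The prediction and image agree to about 1 mm and the eye lines up with the peg, so I'll go in.

```bash
python3 -m pendant '[[[0,0.008,-0.001],[0,0,0],0],[[0,0.018,-0.001],[0,0,0],0],[[0,0.028,-0.001],[0,0,0],0],[[0,0.036,-0.001],[0,0,0],0],[[0,0.042,-0.001],[0,0,0],0]]';python3 -m pendant '[[[0,0.005,0],[0,0,0],0],[[0,0.01,0],[0,0,0],0],[[0,0.015,0],[0,0,0],0],[[0,0.02,0],[0,0,0],0],[[0,0.025,0],[0,0,0],0]]';python3 -c "
from h import *
go([.520,.3495,.2565],-25.7)"
```

```text
time: 8.33
ee_pos: [0.4656, 0.3769, 0.2578]
ee_rot: [0.846, 0.533, 0.0, 0.0]
contact_force: [0.1, 0.6, -0.9]
grip_width: 0.0114
finger_force: 58.6
time: 8.75
ee_pos: [0.4871, 0.3667, 0.2578]
ee_rot: [0.846, 0.533, -0.0, 0.0]
contact_force: [0.1, 0.4, -0.8]
grip_width: 0.0114
finger_force: 58.6
t 8.75 pos [0.4871 0.3667 0.2578] shift [-0.0014  0.0371  0.0013] turn [-0.     0.     0.003] w 0.0114
```

```bash
python3 -m pendant '[[[0,0.008,0],[0,0,0],0],[[0,0.018,0],[0,0,0],0],[[-0.001,0.026,0],[0,0,0],0],[[-0.001,0.032,0],[0,0,0],0],[[-0.001,0.034,0],[0,0,0],0]]';python3 -m pendant '[[[0,0,0],[0,0,0],0],[[0,0,0],[0,0,0],0]]';python3 - <<'E'
from h import *
go([.520,.3495,.2485],-25.7)
t=cam('top');s=cam('side')
im=np.hstack([cv2.resize(s['pixels'][120:220,215:310,::-1],None,fx=4,fy=4,interpolation=cv2.INTER_CUBIC),cv2.resize(t['pixels'][165:265,180:275,::-1],None,fx=4,fy=4)])
cv2.imwrite('pics/i1.png',im)
E
```

```text
time: 9.17
ee_pos: [0.5181, 0.3507, 0.2577]
ee_rot: [0.846, 0.533, 0.0, 0.0]
contact_force: [-0.5, -0.4, -1.5]
grip_width: 0.0111
finger_force: 58.7
time: 9.33
ee_pos: [0.5169, 0.3513, 0.2577]
ee_rot: [0.846, 0.533, -0.0, -0.0]
contact_force: [-0.1, 0.5, -0.9]
grip_width: 0.0115
finger_force: 58.7
t 9.33 pos [0.5169 0.3513 0.2577] shift [-0.0003  0.0035  0.0092] turn [-0.     0.     0.002] w 0.0115
```

View pics/i1.png

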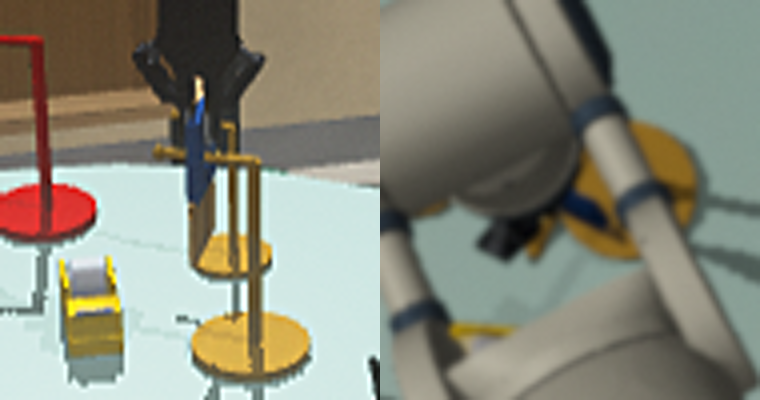

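The peg passes through the eye. I'll lower until the weight transfers.

```bash
python3 -m pendant '[[[0,0.001,0.002],[0,0,0],0],[[0,0.001,0.004],[0,0,0],0],[[0,0.001,0.006],[0,0,0],0],[[0,0.001,0.007],[0,0,0],0],[[0,0.001,0.0075],[0,0,0],0]]';python3 -m pendant '[[[0,0,0.0005],[0,0,0],0],[[0,0,0.001],[0,0,0],0],[[0,0,0.001],[0,0,0],0],[[0,0,0.001],[0,0,0],0]]'
```

```text
time: 9.85
ee_pos: [0.5177, 0.3509, 0.25]
ee_rot: [0.846, 0.533, -0.0, -0.0]
contact_force: [-0.3, 0.3, -1.6]
grip_width: 0.0111
finger_force: 58.7
time: 10.18
ee_pos: [0.5179, 0.3509, 0.2493]
ee_rot: [0.846, 0.533, 0.0, 0.0]
contact_force: [-0.5, -0.2, -2.1]
grip_width: 0.0114
finger_force: 58.7
```

```bash
python3 -m pendant '[[[0,0,0.0005],[0,0,0],0],[[0,0,0.001],[0,0,0],0],[[0,0,0.001],[0,0,0],0],[[0,0,0.001],[0,0,0],0]]';python3 -m pendant '[[[0,0,0.0005],[0,0,0],0],[[0,0,0.001],[0,0,0],0],[[0,0,0.001],[0,0,0],0],[[0,0,0.001],[0,0,0],0]]'
```

```text
time: 10.52
ee_pos: [0.518, 0.3509, 0.2487]
ee_rot: [0.846, 0.533, 0.0, 0.0]
contact_force: [-1.3, -0.4, 5.5]
grip_width: 0.0112
finger_force: 59.7
time: 10.85
ee_pos: [0.518, 0.351, 0.2485]
ee_rot: [0.846, 0.533, 0.001, 0.0]
contact_force: [-4.7, -3.4, 16.4]
grip_width: 0.0113
finger_force: 61.5
```

Contact. I'll back off slightly, then release gradually.

```bash
python3 -m pendant '[[[0,0,-0.001],[0,0,0],0],[[0,0,-0.0015],[0,0,0],0],[[0,0,-0.0015],[0,0,0],0]]';python3 -m pendant '[[[0,0,0],[0,0,0],0.16],[[0,0,0],[0,0,0],0.2],[[0,0,0],[0,0,0],0.25],[[0,0,0],[0,0,0],0.32],[[0,0,0],[0,0,0],0.4]]';python3 -m pendant '[[[0,0,0],[0,0,0],0.4],[[0,0,0],[0,0,0],0.4],[[0,0,0],[0,0,0],0.4],[[0,0,0],[0,0,0],0.4]]'
```

```text
time: 11.1
ee_pos: [0.5179, 0.3509, 0.2488]
ee_rot: [0.846, 0.533, 0.0, -0.0]
contact_force: [0.1, -0.1, 3.2]
grip_width: 0.0115
finger_force: 59.0
time: 11.52
ee_pos: [0.5179, 0.3509, 0.2487]
ee_rot: [0.846, 0.533, -0.0, -0.0]
contact_force: [0.1, 0.4, -0.3]
grip_width: 0.0339
finger_force: 0.0
time: 11.85
ee_pos: [0.5179, 0.3509, 0.2488]
ee_rot: [0.846, 0.533, -0.0, 0.0]
contact_force: [-1.1, -0.3, 0.1]
grip_width: 0.0341
finger_force: 0.0
```

```bash
python3 -m pendant '[[[0,0,-0.006],[0,0,0],0.4],[[0,0,-0.014],[0,0,0],0.4],[[0,0,-0.026],[0,0,0],0.4],[[0,0,-0.042],[0,0,0],0.4],[[0,0,-0.06],[0,0,0],0.4]]';python3 -m pendant '[[[0,0,-0.01],[0,0,0],0.4],[[0,0,-0.015],[0,0,0],0.4],[[0,0,-0.015],[0,0,0],0.4]]';python3 - <<'E'
from fit import *
def check():
    c=cam('side');m=blob(c,'blue',(225,120,290,200))
    a=np.radians(-25.7);R=np.array([[np.cos(a),-np.sin(a)],[np.sin(a),np.cos(a)]])
    def rn(p):
        P=np.array([[i,j,k] for i in(-.006,.006) for j in(-.035,.035) for k in(.07,.155)])
        u=(proj(c,np.c_[P[:,:2]@R.T+[.518,.351]+p[0]*R[:,0],P[:,2]+p[1]])+.5)*K-.5
        o=np.zeros((420*K,560*K),np.float32);cv2.fillConvexPoly(o,np.round(cv2.convexHull(u.astype(np.float32))*16).astype(np.int32),1,shift=4);return o
    r=minimize(lambda p:np.abs(rn(p)-m).sum()/m.sum(),[0,.105],method='Nelder-Mead',options=dict(initial_simplex=[[0,.105],[.01,.105],[0,.115]]))
    print(m.sum()/16,r.fun,r.x)
check();check()
go([.4467,.017,.12],10)
s=cam('side');t=cam('top')
for n,c in(('side',s),('top',t)):
    r=[q for q in spotter.silhouettes('shutter_top',n)];print(n,[(round(q['score'],2),q['extent']) for q in r])
hs=[]
for c,b in((s,(255,238,276,262)),(t,(318,230,345,258))):
    r,g,bl=[c['pixels'][...,i].astype(int) for i in range(3)];m=(r-bl>90)&(r>150);ys,xs=np.nonzero(m[b[1]:b[3],b[0]:b[2]]);hs.append((xs.mean()+b[0],ys.mean()+b[1],len(xs),xs.min()+b[0],xs.max()+b[0],ys.min()+b[1],ys.max()+b[1]))
print(hs)
E
```

```text
time: 12.27
ee_pos: [0.5177, 0.3508, 0.3098]
ee_rot: [0.846, 0.533, -0.0, -0.0]
contact_force: [0.3, 0.2, -0.0]
grip_width: 0.0339
finger_force: 0.0
time: 12.52
ee_pos: [0.5182, 0.3511, 0.3251]
ee_rot: [0.846, 0.533, 0.001, 0.0]
contact_force: [0.1, 0.5, -0.2]
grip_width: 0.0345
finger_force: 0.0
137.0 0.4910755157470703 [-0.00034004  0.1043084 ]
137.0 0.5056740641593933 [-0.00034004  0.1043084 ]
t 12.62 pos [0.5177 0.3508 0.3232] shift [-0.3316  0.08    0.2034] turn [-0.001  0.    -0.621] w 0.0345
side [(0.44, [261.2, 243.9, 270.3, 253.2]), (0.4, [286.7, 270.1, 301.9, 313.9])]
top []<stdin>:18: RuntimeWarning: Mean of empty slice.
  ret = ret.dtype.type(ret / rcount)
Traceback (most recent call last):
ValueError: zero-size array to reduction operation minimum which has no identity
```

The scraper hangs at the expected height (0.104 against 0.105) and isn't moving. Now to the shutter with closed fingers.

```bash
python3 -m pendant '[[[-0.015,0.004,0],[0,0,0],0.4],[[-0.045,0.011,0],[0,0,0],0.4],[[-0.08,0.019,0],[0,0,0],0.3],[[-0.115,0.028,0],[0,0,0],0.1],[[-0.15,0.036,0],[0,0,0],0]]';python3 -m pendant '[[[-0.035,0.008,0.01],[0,0,0],0],[[-0.07,0.017,0.03],[0,0,0],0],[[-0.105,0.025,0.05],[0,0,0],0],[[-0.135,0.033,0.07],[0,0,0],0],[[-0.16,0.039,0.09],[0,0,0],0]]';python3 -m pendant '[[[-0.01,0.002,0.02],[0,0,0],0],[[-0.018,0.004,0.04],[0,0,0],0],[[-0.02,0.005,0.06],[0,0,0],0],[[-0.02,0.005,0.075],[0,0,0],0],[[-0.02,0.005,0.085],[0,0,0],0]]';python3 -c "
from h import *
go([.4467,.016,.08],-25.7)
s=sensors.get_state();print(s['contact_force'])
c=cam('side');print(proj(c,[[.4467,.016,.041]]),proj(c,[s['ee_pos']-[0,0,.022]]))"
```

```text
time: 13.23
ee_pos: [0.4849, 0.1987, 0.3233]
ee_rot: [0.846, 0.533, -0.0, -0.0]
contact_force: [-0.1, -0.8, 0.0]
grip_width: 0.0019
finger_force: 0.0
time: 13.65
ee_pos: [0.4509, 0.037, 0.2329]
ee_rot: [0.846, 0.533, -0.0, 0.0]
contact_force: [1.2, 0.9, 0.2]
grip_width: 0.0
finger_force: 0.0
time: 14.07
ee_pos: [0.447, 0.0184, 0.1472]
ee_rot: [0.846, 0.533, -0.001, -0.001]
contact_force: [-0.8, 0.0, -0.4]
grip_width: -0.0001
finger_force: 0.0
t 14.07 pos [0.447  0.0184 0.1472] shift [-0.0022  0.0009  0.0672] turn [-0.002  0.001  0.002] w -0.0001
[-0.80534604  0.03673578 -0.40971045]
[[265.12242686 246.21921441]] [[264.56139416 226.48828444]]
```

```bash
python3 -m pendant '[[[-0.002,0.001,0.015],[0,0,0],0],[[-0.002,0.001,0.035],[0,0,0],0],[[-0.002,0.001,0.055],[0,0,0],0],[[-0.002,0.001,0.07],[0,0,0],0],[[-0.002,0.001,0.078],[0,0,0],0]]';python3 -m pendant '[[[0,0,0.001],[0,0,0],0],[[0,0,0.002],[0,0,0],0],[[0,0,0.003],[0,0,0],0],[[0,0,0.004],[0,0,0],0],[[0,0,0.005],[0,0,0],0]]'
```

```text
time: 14.53
ee_pos: [0.4473, 0.0165, 0.0696]
ee_rot: [0.846, 0.533, -0.001, -0.0]
contact_force: [-0.4, -0.2, -0.0]
grip_width: -0.0001
finger_force: 0.0
time: 14.95
ee_pos: [0.4482, 0.0164, 0.0664]
ee_rot: [0.846, 0.533, 0.001, 0.0]
contact_force: [-0.9, 0.9, 0.0]
grip_width: 0.0001
finger_force: 0.0
```

```bash
python3 -m pendant '[[[0,0,0.001],[0,0,0],0],[[0,0,0.002],[0,0,0],0],[[0,0,0.003],[0,0,0],0],[[0,0,0.004],[0,0,0],0],[[0,0,0.005],[0,0,0],0]]';python3 -m pendant '[[[0,0,0],[0,0,0],0],[[0,0,0.001],[0,0,0],0],[[0,0,0.002],[0,0,0],0],[[0,0,0.002],[0,0,0],0]]'
```

```text
time: 15.37
ee_pos: [0.4479, 0.0164, 0.0608]
ee_rot: [0.846, 0.533, 0.0, 0.0]
contact_force: [-0.2, -0.3, 2.7]
grip_width: -0.0002
finger_force: 1.1
time: 15.7
ee_pos: [0.4478, 0.0164, 0.0587]
ee_rot: [0.846, 0.533, 0.0, 0.0]
contact_force: [1.1, 0.3, 2.4]
grip_width: -0.0002
finger_force: 1.4
```

```bash
python3 -m pendant '[[[0,0,0.0005],[0,0,0],0],[[0,0,0.001],[0,0,0],0],[[0,0,0.001],[0,0,0],0]]';python3 -m pendant '[[[0,0,0.0005],[0,0,0],0],[[0,0,0.001],[0,0,0],0],[[0,0,0.001],[0,0,0],0]]'
```

```text
time: 15.95
ee_pos: [0.4478, 0.0164, 0.0578]
ee_rot: [0.846, 0.533, 0.0, 0.0]
contact_force: [-0.0, -0.5, 3.6]
grip_width: -0.0
finger_force: 1.6
time: 16.2
ee_pos: [0.4479, 0.0164, 0.0568]
ee_rot: [0.846, 0.533, 0.0, 0.0]
contact_force: [0.2, -0.3, 7.8]
grip_width: 0.0
finger_force: 4.1
```

At the halfway stop (7.8 N). Hold about a second, press fully, then release.

```bash
for i in 1 2; do python3 -m pendant '[[[0,0,0],[0,0,0],0],[[0,0,0],[0,0,0],0],[[0,0,0],[0,0,0],0],[[0,0,0],[0,0,0],0],[[0,0,0],[0,0,0],0]]';done; python3 -m pendant '[[[0,0,0.002],[0,0,0],0],[[0,0,0.004],[0,0,0],0],[[0,0,0.0055],[0,0,0],0],[[0,0,0.0065],[0,0,0],0],[[0,0,0.0065],[0,0,0],0]]'
```

```text
time: 16.62
ee_pos: [0.4479, 0.0164, 0.0569]
ee_rot: [0.846, 0.533, 0.0, 0.0]
contact_force: [-0.2, 0.2, 8.0]
grip_width: -0.0001
finger_force: 4.1
time: 17.03
ee_pos: [0.4479, 0.0164, 0.0569]
ee_rot: [0.846, 0.533, 0.0, 0.0]
contact_force: [0.9, -0.7, 8.2]
grip_width: -0.0002
finger_force: 4.1
time: 17.45
ee_pos: [0.448, 0.0164, 0.0507]
ee_rot: [0.846, 0.533, 0.0, 0.0]
contact_force: [-2.4, -0.1, 21.9]
grip_width: 0.0003
finger_force: 11.1
```

Fully down (21.9 N against a hard stop). Now release and retreat.

```bash
python3 -m pendant '[[[0,0,0],[0,0,0],0],[[0,0,0],[0,0,0],0],[[0,0,-0.004],[0,0,0],0],[[0,0,-0.01],[0,0,0],0],[[0,0,-0.02],[0,0,0],0]]';python3 -m pendant '[[[0,0,-0.02],[0,0,0],0],[[0,0,-0.04],[0,0,0],0],[[0,0,-0.065],[0,0,0],0],[[0,0,-0.09],[0,0,0],0],[[0,0,-0.1],[0,0,0],0]]';python3 -m pendant '[[[0,0,0],[0,0,0],0],[[0,0,0],[0,0,0],0]]';python3 - <<'E'
from fit import *
c=cam('side');print(sensors.get_state()['contact_force'])
m=blob(c,'blue',(225,120,290,200));a=np.radians(-25.7);R=np.array([[np.cos(a),-np.sin(a)],[np.sin(a),np.cos(a)]])
def rn(p):
    P=np.array([[i,j,k] for i in(-.006,.006) for j in(-.035,.035) for k in(.07,.155)]);u=(proj(c,np.c_[P[:,:2]@R.T+[.518,.351]+p[0]*R[:,0],P[:,2]+p[1]])+.5)*K-.5
    o=np.zeros((420*K,560*K),np.float32);cv2.fillConvexPoly(o,np.round(cv2.convexHull(u.astype(np.float32))*16).astype(np.int32),1,shift=4);return o
r=minimize(lambda p:np.abs(rn(p)-m).sum()/m.sum(),[0,.105],method='Nelder-Mead',options=dict(initial_simplex=[[0,.105],[.01,.105],[0,.115]]));print(m.sum()/16,r.fun,r.x)
for n in('cup_white','cup_terracotta','dispenser','scraper_red','scraper_green','shutter_top'):
    print(n,[(round(q['score'],2),np.round(q['extent'])) for q in spotter.silhouettes(n,'side')[:2]])
E
```

```text
time: 17.87
ee_pos: [0.4474, 0.0165, 0.0701]
ee_rot: [0.846, 0.533, -0.0, -0.0]
contact_force: [-0.5, 0.2, -1.1]
grip_width: -0.0002
finger_force: 0.0
time: 18.28
ee_pos: [0.4483, 0.0164, 0.1728]
ee_rot: [0.846, 0.533, 0.001, 0.001]
contact_force: [1.0, -0.4, 0.3]
grip_width: 0.0001
finger_force: 0.0
time: 18.45
ee_pos: [0.4477, 0.0165, 0.1704]
ee_rot: [0.846, 0.533, 0.0, 0.0]
contact_force: [0.4, 0.1, -0.6]
grip_width: 0.0001
finger_force: 0.0
[-0.48645144 -0.06963256  0.49551455]
15.0 6.224999904632568 [ 0.48927837 -0.473936  ]
cup_white [(0.79, array([300., 202., 324., 258.]))]
cup_terracotta [(0.93, array([329., 193., 346., 241.]))]
dispenser [(0.71, array([231., 184., 245., 208.])), (0.66, array([290., 236., 355., 265.]))]
scraper_red []
scraper_green [(0.85, array([320., 260., 340., 300.]))]
shutter_top []
```

The gripper blocks the side view of the stand, so I'll move aside to verify.

```bash
python3 -m pendant '[[[-0.02,0.005,-0.01],[0,0,0],0],[[-0.055,0.014,-0.02],[0,0,0],0],[[-0.09,0.023,-0.035],[0,0,0],0],[[-0.125,0.032,-0.045],[0,0,0],0],[[-0.15,0.038,-0.05],[0,0,0],0]]';python3 -m pendant '[[[-0.03,0.007,0],[0,0,0],0],[[-0.05,0.012,0],[0,0,0],0],[[-0.06,0.015,0],[0,0,0],0],[[-0.06,0.015,0],[0,0,0],0]]';python3 - <<'E'
from fit import *
for n in(0,1):
    c=cam('side');m=blob(c,'blue',(225,120,285,200));a=np.radians(-25.7);R=np.array([[np.cos(a),-np.sin(a)],[np.sin(a),np.cos(a)]])
    def rn(p):
        P=np.array([[i,j,k] for i in(-.006,.006) for j in(-.035,.035) for k in(.07,.155)]);u=(proj(c,np.c_[P[:,:2]@R.T+[.518,.351]+p[0]*R[:,0],P[:,2]+p[1]])+.5)*K-.5
        o=np.zeros((420*K,560*K),np.float32);cv2.fillConvexPoly(o,np.round(cv2.convexHull(u.astype(np.float32))*16).astype(np.int32),1,shift=4);return o
    r=minimize(lambda p:np.abs(rn(p)-m).sum()/m.sum(),[0,.105],method='Nelder-Mead',options=dict(initial_simplex=[[0,.105],[.01,.105],[0,.115]]));print(m.sum()/16,r.fun,r.x)
s=sensors.get_state();print(s['ee_pos'],s['contact_force'],s['qvel'])
for n in('dispenser','scraper_red','scraper_green','scraper_blue','shutter_top'):
    print(n,[(round(q['score'],2),np.round(q['extent'])) for q in spotter.silhouettes(n,'side')[:2]])
E
```

```text
time: 19.22
ee_pos: [0.4171, -0.1378, 0.2212]
ee_rot: [0.846, 0.533, 0.0, 0.001]
contact_force: [1.2, 0.5, -0.3]
grip_width: 0.0002
finger_force: 0.0
time: 19.55
ee_pos: [0.4048, -0.1974, 0.2201]
ee_rot: [0.847, 0.532, -0.0, 0.0]
contact_force: [-0.8, 0.3, -0.2]
grip_width: 0.0
finger_force: 0.0
21.0 4.732142925262451 [ 0.48927837 -0.473936  ]
22.0 4.5625 [ 0.48927837 -0.473936  ]
[ 0.40492848 -0.19533652  0.21999963] [0.25414403 0.10141624 0.75220685] [ 0.02274451 -0.00550102  0.00841725  0.00016812 -0.00065125  0.00229191]
dispenser [(0.84, array([231., 182., 247., 210.]))]
scraper_red [(0.69, array([288., 270., 302., 317.]))]
scraper_green [(0.58, array([320., 258., 339., 300.]))]
scraper_blue []
shutter_top [(0.47, array([263., 248., 269., 255.]))]
```

Run:
```python
from fit import *
c=cam('top');m=blob(c,'blue',(205,185,265,240));a=np.radians(-25.7);R=np.array([[np.cos(a),-np.sin(a)],[np.sin(a),np.cos(a)]])
def rn(p):
    P=np.array([[i,j,k] for i in(-.006,.006) for j in(-.035,.035) for k in(.07,.155)]);u=(proj(c,np.c_[P[:,:2]@R.T+[.518,.351]+R@p,P[:,2]+.105])+.5)*K-.5
    o=np.zeros((420*K,560*K),np.float32);cv2.fillConvexPoly(o,np.round(cv2.convexHull(u.astype(np.float32))*16).astype(np.int32),1,shift=4);return o
r=minimize(lambda p:np.abs(rn(p)-m).sum()/m.sum(),[0,0],method='Nelder-Mead',options=dict(initial_simplex=[[0,0],[.01,0],[0,.01]]));print(m.sum()/16,r.fun,r.x)
for n in('dispenser','shutter_top','cup_white','rack'):
    print(n,[(round(q['score'],2),np.round(q['extent'])) for q in spotter.silhouettes(n,'top')[:2]])
```

```text
126.0 0.4420107901096344 [0.00096427 0.00320241]
dispenser [(0.83, array([196., 246., 232., 265.]))]
shutter_top [(0.49, array([324., 240., 336., 249.]))]
cup_white [(0.57, array([332., 178., 358., 209.]))]
rack [(0.71, array([401., 189., 440., 237.]))]
```

The scraper is hanging where it should be, the dispenser and cups haven't moved, and the arm is clear. Handing in.

```bash
python3 -c "
from workcell import job
print(job.finish_job())"
```

```text
the job is handed in; nothing more can be done
None
```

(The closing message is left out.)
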